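# Dock a bung bin behind its gravity catch

## Robot

A 6-joint arm with a two-finger parallel gripper is mounted at the origin on a cart in front of the work surface, level with it; the furniture and walls round the work are solid. World frame = base frame: x ahead of the robot, y to its left, z up, the work surface at z = 0. Lengths are in m, angles in rad, forces in N, time in s.
With the tool pointing down it reaches from about 0.35 to 0.975 m from the base axis. Payload 4.9 kg.
Tool frame: the origin (TCP) lies between the finger pads; the fingertips stand 19 mm ahead of it and the grasp point (between the pads) is the TCP; z points along the fingers, y is the line along which they close (so a half turn about z gives the same grasp; the last joint's range is limited). The gripper opens to 85 mm and grips with 20 to 120 N. Pads are 22 mm wide; open, the fingers measure 114 mm over their backs; the gripper's body (76 mm by 85 mm) begins 54 mm behind the grasp point. The pads swing forward as they close: fully open they stand 13 mm farther back than shut.
Start: joints at [-1.316, 0.053, 1.613, -0, 1.476, -0.119], TCP at [0.228, -0.582, 0.25] pointing down, gripper open.
Joint ranges: [-3.01, 3.01], [-1.01, 2.22], [0.06, 2.58], [-1.02, 4.17], [0.09, 2.62], [-3.14, 3.14]. Speed limits (rad/s): [2.57, 2.57, 3.14, 3.14, 3.14, 3.14].

## Interface

Orientations are given as a rotation vector (axis times angle).
In Python, from station import ctrl gives the robot as it stands. The module is installed in compiled form; this text tells all that it offers.
- The arm moves only by the tool servo_tool, never from a script. Its argument "increments" is a list that holds one entry, the list of rows, each a list of 5 numbers: the finger opening in cm, from 0 to 8.54, then the shift along the tool's x, y, z in cm, then the turn about the tool's z in degrees. A call has 1 to 5 rows; each row is the pose to reach, as a shift and turn from the pose commanded when the call began, along the tool's axes at that moment; what a row does not reach only later rows make up. A row lasts 1/10 s, in which the tool goes at most 50 mm and 8.59 degrees, less where a joint would pass 70% of its speed; a pose out of reach is approached as far as the arm can. A call with a gripper value outside its range is refused whole. The fingers move at their own pace and stop on an object; "newtons" is the grip in N (left out, the last holds). Time passes only in rows, so rows that repeat a pose let the fingers close. It gives the time, the measured TCP pose, the force, the opening and the grip force at its end, in the units of the state.
- ctrl.get_obs(): the state, without advancing time (a new reading comes with each control period).
- ctrl.get_image(name): name is "scene" or "top" or "wrist"; returns a dict with "img" (384x512x3 uint8, red, green, blue), "fx", "fy", "cx", "cy" (pixels), "rvec" (rotation vector, rad) and "tvec" (3), from world to camera coordinates, as OpenCV has them; the wrist camera has in their place "mount" (4x4, takes a point from camera to tool coordinates, whose origin is the TCP and whose axes are the flange's). Camera axes: x right, y down, z forward; pixel columns grow to the right and rows downward; lengths in m; the calibration is good to about 2 mm. A picture is of the moment at which its call begins: read the wrist's pose just before it. There is no depth.
- ctrl.finish_job(): hands the job in; it is judged then, once.
The state is a dict: "t": time; "q": joint angles; "dq": joint speeds; "effort": joint torques, N m; "tool_pos": TCP position; "tool_rot": TCP orientation; "contact_force": force on the tool from outside, world axes, zero at the start; "wrist_torque": the same for the moment, N m; "opening": finger opening in m; "grip_force": force on a finger pad.
Only numpy, scipy, OpenCV 4.12 (cv2) and the standard library are available. Lean on these libraries where they do the work, as an engineer would, in place of code of your own. Each camera call takes 0.05 s, during which the arm holds its last target. There are 200 camera calls.

## Task

Put the small green bin of bungs into its holder on the bench: set it down flat at the holder's mouth, slide it in so that its own front edge lifts the red catch, and press it on gently against the spring buffer until the catch drops fully down behind it and keeps it there. Do not touch the catch with the hand, do not ram the bin hard into the rails or against the buffer once that has come to its end, and leave the wax tin, the oil can and the mug standing where they are.

Things in the scene. Friction and masses are not known exactly. Their poses are not given: they have to be found in the camera images.
- bin_grip (a point): Green open tray, 86 (x) x 44 (y) mm, 16 to 44 mm above the bench, on an oak sled 100 (x) x 64 (y) x 16 mm high that leaves a 10 mm ledge at each long side, 7 mm at the ends. Bungs are fixed in it, below the rim. About 0.4 kg. Point: its centre, 22 mm above its underside; z up. Either end may go in first. Grip the tray's 44 mm sides above the ledges; push the sled's end with shut fingers.
- holder: Two light-wood rails (11 mm high, 12 thick) on the bench; channel 67 mm wide, the bench its floor. Origin on the bench on the centre line; x points inward, y left, z up. Rails straight from x = -110 to +40 mm. Catch and buffer sit on one steel slide whose setting along x is NOT given: up to 8 mm in or out of nominal. Nominal = latched bin's centre at x = 0.
- holder_mouth (a point): Middle of the rails' flared mouth on the bench, in the holder's frame x = -138 mm, y = 0 (same axes). The mouth is 84 mm wide here and narrows to 67 mm at x = -110 mm. In the channel behind the bin there is nothing within 24 mm of the centre line, so fingers can push past the catch. To the holder's right, near world x 0.6, y 0, a wooden disc stands on a jig, about 0.3 m high: keep the hand clear of it.
- catch (a joint): Red lever, roller nose, hinged across the channel, falls by its weight. Rad, up = plus: 0 down (nose 6 mm over bench), 0.21 on the sled's ledge. Nominal pivot x = -99 mm, 32 mm high, on a post 44 to 58 mm left of the centre line, 38 mm high; lever runs inward and down 26 to 33 mm left. The bin's front lifts it from x = -75 mm, under 2 N; it drops when the bin's centre is 2.5 mm past latched.
- buffer (a joint): Spring buffer with a rubber face 3 to 23 mm high at the channel's inner end, nominally at x = +44 mm; the bin pushes it inward. Value in m: 0 = free, 2.5 N at first touch, 0.4 N more per mm. About 0.0085 when the catch drops, 0.006 to 0.008 when the bin has been let go behind the catch, 0.012 at its hard end.
- wax_tin: Bystander: red and black round wax tin, 66 mm across, 27 mm high; origin at the centre of its underside.
- oil_can: Bystander: grey oil can with a thin bent brass spout, 69 x 91 mm, 166 mm high; origin at the centre of its underside.
- mug: Bystander: white enamel mug, 82 x 113 mm with its handle, 80 mm high; origin at the centre of its underside.

How it is judged:
On the way:
1. the bin, flat on the bench between the rails, holds the catch lifted with its own sled (value of joint catch above 0.12 rad and contact force between bin and catch above 0.05 N and x of bin_grip in the frame of holder between -0.13 and 0.005 m and y of bin_grip in the frame of holder between -0.008 and 0.008 m and z of bin_grip in the frame of holder below 0.026 m and angle between bin_grip's own z axis and vertical below 0.1 rad), for 0.1 s.
At the end, for the whole second after the job is handed in: The bin lies flat and still between the rails (centre within 5 mm of the centre line, 13 mm outward to 16 mm inward of the holder's origin, in line within 0.06 rad), the catch is down behind it (under 0.05 rad) and the bin keeps the buffer pushed in by over 3.5 mm (value of joint catch below 0.05 rad and value of joint buffer above 0.0035 m and x of bin_grip in the frame of holder between -0.013 and 0.016 m and y of bin_grip in the frame of holder between -0.005 and 0.005 m and z of bin_grip in the frame of holder between 0.018 and 0.026 m and angle between bin_grip's own z axis and vertical below 0.05 rad and angle between the x axis of bin_grip and the x axis of holder, either way round below 0.06 rad and linear speed of bin below 0.01 m/s); the robot touches nothing.
It fails at once if the bin is pressed on the buffer with more than 25 N (contact force between bin and buffer above 25 N).
It fails at once if the bin is forced against the rails with more than 30 N (contact force between bin and holder above 30 N).
It fails at once if the hand or arm touches the catch (contact force between any of the arm, the fingers and catch above 0.5 N).
It fails at once if the wax tin, oil can or mug is moved by more than 20 mm or tipped (distance of any of wax_tin, oil_can, mug from where it was at the start of the episode above 0.02 m or angle between any of wax_tin, oil_can, mug's own z axis and vertical above 0.3 rad).
It also fails if it takes over 64 s, if anything falls off the work surface, if the arm or the gripper's body presses on something with over 40 N, if the wrist force passes 120 N, or if a joint passes its speed limit or range.

## Working session

There is one attempt and no reset: what is moved stays moved. The work goes in short steps, Python scripts to look and compute and a tool call to move; the robot and the scene stay as the last step left them, time stands still between calls to the robot, and variables do not carry over. Pictures are saved under pics/ and viewed, at most 10 in all, crops included, and the job is handed in when it is done.

Besides the shell and the picture viewer there is one more tool, called after ">>>" as name(argument=value, ...), one argument or row to a line, values as JSON. servo_tool: Moves the arm, as the interface text tells. Its arguments: {"type":"object","properties":{"increments":{"type":"array"},"newtons":{"type":"number"}},"required":["increments"]}

```bash
mkdir -p pics
cat > h.py <<'E'
import numpy as np,cv2
from station import ctrl
def cam(n):
    o=ctrl.get_obs(); d=ctrl.get_image(n)
    if 'mount' in d:
        T=np.eye(4);T[:3,:3]=cv2.Rodrigues(np.array(o['tool_rot'],float))[0];T[:3,3]=o['tool_pos']
        M=T@np.array(d['mount']);d['C']=M[:3,3];d['R']=M[:3,:3]
    else:
        R=cv2.Rodrigues(np.array(d['rvec'],float))[0];d['R']=R.T;d['C']=-R.T@np.array(d['tvec']).ravel()
    return d
def px(d,u,v,z):
    r=d['R']@np.array([(u-d['cx'])/d['fx'],(v-d['cy'])/d['fy'],1]);return d['C']+r*(z-d['C'][2])/r[2]
def proj(d,p):
    c=d['R'].T@(np.array(p)-d['C']);return d['fx']*c[0]/c[2]+d['cx'],d['fy']*c[1]/c[2]+d['cy']
E
python3 - <<'E'
from h import *
import pickle
ds={n:cam(n) for n in('top','scene')}
pickle.dump(ds,open('c0.pkl','wb'))
for n,d in ds.items(): print(n,d['C'],d['fx'])
im=ds['top']['img'][:,:,::-1]
cv2.imwrite('pics/top.png',cv2.resize(im,(800,600),interpolation=3))
cv2.imwrite('pics/scene.png',cv2.resize(ds['scene']['img'][:,:,::-1],(800,600),interpolation=3))
print(ctrl.get_obs())
E
```

```text
top [0.46851835 0.17539161 1.15885878] 390.39365483511443
scene [-0.29322089  0.6389852   0.89915166] 497.3829475806444
{'t': 0.1, 'q': array([-1.31601531e+00,  5.33034060e-02,  1.61414460e+00, -2.07756026e-05,
        1.47604154e+00, -1.19009853e-01]), 'dq': array([-3.50565074e-04, -6.58847452e-04, -2.79393397e-03,  7.71126377e-05,
        6.69325157e-04, -6.35275814e-04]), 'effort': array([ 6.09298440e-04, -3.94904780e+01, -3.71361887e+01, -8.16522231e-06,
        3.93292954e-03, -4.39988014e-06]), 'tool_pos': array([ 0.22807086, -0.5813266 ,  0.24918538]), 'tool_rot': array([-3.08502564e+00, -5.83388788e-01,  2.34387202e-04]), 'contact_force': array([ 0.01620526, -0.40581797,  0.42832092]), 'wrist_torque': array([0.07095103, 0.01389104, 0.04876919]), 'grip_force': 0.0, 'opening': 0.085283582938203}
```

View pics/top.png

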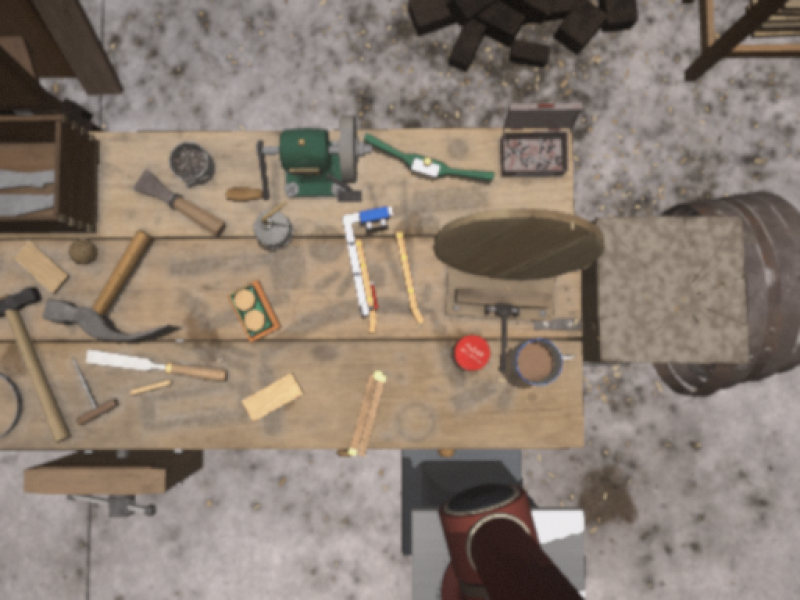

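View pics/scene.png

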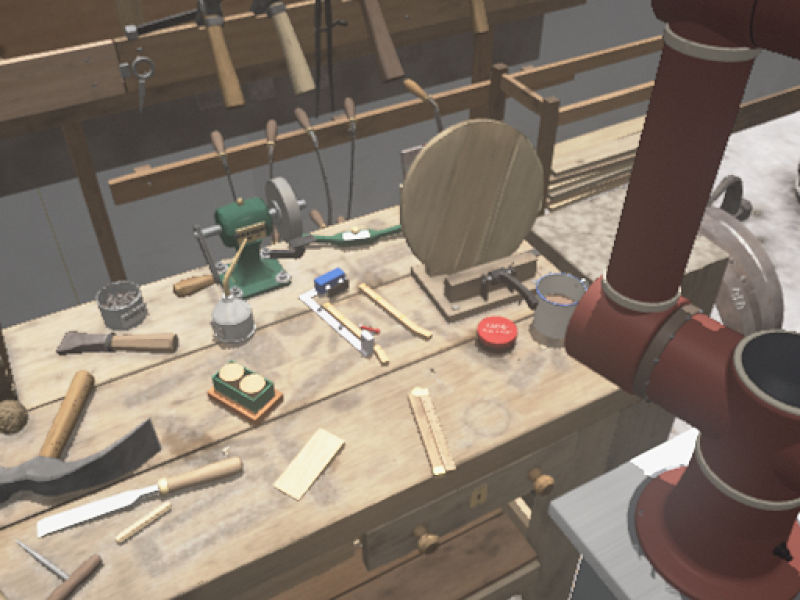

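The top view shows the bin at about (255,310) and the holder from its mouth at about (396,325) up to the inner end at (380,235). The tin is at (472,352), the oil can at (272,230), the mug at (538,362) and the disc at (518,243). Next is a larger crop.

Run:
```python
from h import *
import pickle
d=pickle.load(open('c0.pkl','rb'))['top']
x0,y0,w,h,s=140,125,135,95,5.9
im=d['img'][y0:y0+h,x0:x0+w,::-1]
im=cv2.resize(im,None,fx=s,fy=s,interpolation=cv2.INTER_CUBIC);print(im.shape)
for k in range(0,w,10): cv2.putText(im,str(x0+k),(int(k*s),8),0,.35,(255,0,255),1)
for k in range(0,h,10): cv2.putText(im,str(y0+k),(0,int(k*s)+4),0,.35,(255,0,255),1)
cv2.imwrite('pics/c.png',im)
```

```text
(560, 796, 3)
```

View pics/c.png

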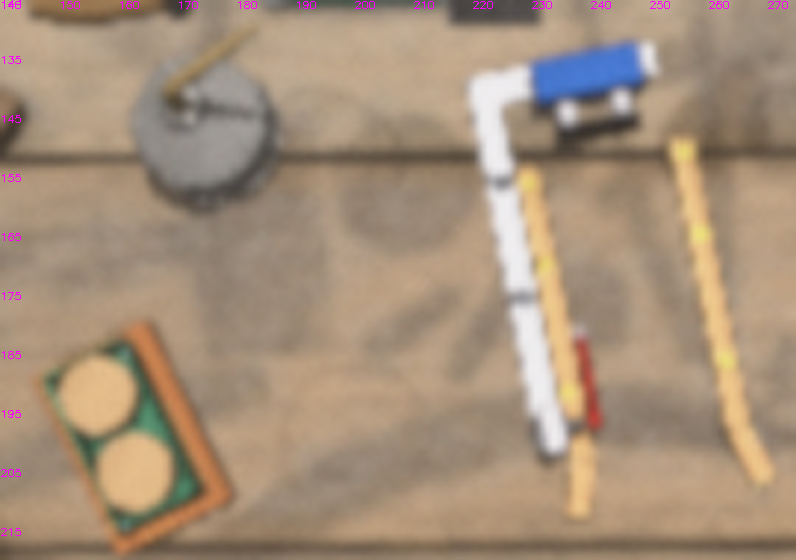

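The crop shows the sled corners at crop pixels (145,322), (232,495), (120,552) and (38,380). The rail ends are near (528,168) and (683,138) at the inner end, and (580,518) and (765,485) at the mouth.

Run:
```python
from h import *
import pickle
d=pickle.load(open('c0.pkl','rb'))['top']
P=lambda u,v,z:px(d,140+u/5.9,125+v/5.9,z)[:2]
S=[P(145,322,.016),P(232,495,.016),P(120,552,.016),P(38,380,.016)]
print('sled',*S)
e=S[1]-S[0];print('len',np.linalg.norm(e),np.linalg.norm(S[2]-S[1]),'yaw',np.degrees(np.arctan2(e[1],e[0])),'c',np.mean(S,0))
T=[P(97,396,.042),P(135,472,.042)];print('bungs',*T,np.mean(T,0))
L=[P(528,168,.011),P(574,430,.011)];R=[P(683,138,.011),P(735,425,.011)]
for a in(L,R):
  e=a[0]-a[1];print('rail',a,np.linalg.norm(e),np.degrees(np.arctan2(e[1],e[0])))
print('mouthends',P(580,518,.011),P(765,485,.011))
for n,p in dict(tin=(472/1.5625,352/1.5625,.027),oil=(272/1.5625,232/1.5625,.06),mug=(538/1.5625,362/1.5625,.08)).items(): print(n,px(d,*p)[:2])
print('bluebuf',P(590,70,.03),P(597,128,.02),'nose',P(580,330,.03),P(595,425,.03))
```

```text
sled [0.5774331  0.44552453] [0.49075048 0.40126624] [0.46271992 0.45693701] [0.54866972 0.4989548 ]
len 0.09732765537567031 0.06232934160740496 yaw -152.95211403115007 c [0.5198933  0.45067065]
bungs [0.53884797 0.46256265] [0.50166982 0.44358634] [0.52025889 0.45307449]
rail [array([0.65445422, 0.25397275]), array([0.5224079 , 0.23117529])] 0.13399983798568452 9.795408715646078
rail [array([0.66907055, 0.17592783]), array([0.52445907, 0.15083547])] 0.14677229033106104 9.843705232461447
mouthends [0.47853261 0.22830478] [0.494485   0.13612936]
tin [0.44157628 0.04372594]
oil [0.66207931 0.40874437]
mug [ 0.42487876 -0.06531393]
bluebuf [0.70013737 0.22182753] [0.67287482 0.21883389] nose [0.57077182 0.22716236] [0.52391564 0.21992907]
```

Estimates: bin at (0.520, 0.452), yaw 27°. Holder yaw is about 10.2°, origin about (0.622, 0.207), and the mouth at (0.487, 0.182). I'm moving towards the bin.

>>> servo_tool(
  increments=[
    [[8.5,2.8,-3.7,-1,0],[8.5,5.6,-7.4,-2,0],[8.5,8.4,-11.1,-3,0],[8.5,11.2,-14.8,-4,-2],[8.5,14,-18.5,-5,-5.5]],
  ],
)

```text
t: 0.6
tool_pos: [0.291, -0.3565, 0.3]
tool_rot: [-3.054, -0.733, 0.0]
contact_force: [1.0, -0.5, 1.2]
opening: 0.0852
grip_force: 0.0
```

>>> servo_tool(
  increments=[
    [[8.5,3.3,-3.6,0,0],[8.5,6.6,-7.2,0,0],[8.5,9.9,-10.8,0,0],[8.5,13.2,-14.4,0,0],[8.5,16.5,-18,0,0]],
  ],
)

```text
t: 1.1
tool_pos: [0.3565, -0.1214, 0.2999]
tool_rot: [3.055, 0.73, 0.001]
contact_force: [1.4, -0.8, 0.1]
opening: 0.0848
grip_force: 0.0
```

>>> servo_tool(
  increments=[
    [[8.5,3.3,-3.6,0,0],[8.5,6.6,-7.2,0,0],[8.5,9.9,-10.8,0,0],[8.5,13.2,-14.4,0,0],[8.5,16.5,-18,0,0]],
  ],
)

```text
t: 1.6
tool_pos: [0.4221, 0.1141, 0.3001]
tool_rot: [3.055, 0.732, 0.001]
contact_force: [0.6, -0.9, -0.6]
opening: 0.0852
grip_force: 0.0
```

>>> servo_tool(
  increments=[
    [[8.5,3.3,-3.6,0,0],[8.5,6.6,-7.2,0,0],[8.5,9.9,-10.8,0,0],[8.5,13.2,-14.4,0,0],[8.5,15,-16.5,2,0]],
  ],
)

```text
t: 2.1
tool_pos: [0.4826, 0.3307, 0.2826]
tool_rot: [-3.053, -0.735, -0.008]
contact_force: [-0.5, -0.5, 1.0]
opening: 0.0853
grip_force: 0.0
```

>>> servo_tool(
  increments=[
    [[8.5,2.5,-2.6,2,0],[8.5,5,-5.2,4,0],[8.5,7.5,-7.8,6,0],[8.5,8.8,-9.1,8,0],[8.5,8.8,-9.1,8,0]],
  ],
)

```text
t: 2.6
tool_pos: [0.5167, 0.4485, 0.1948]
tool_rot: [3.052, 0.734, -0.012]
contact_force: [0.4, 0.3, -0.4]
opening: 0.0848
grip_force: 0.0
```

Run:
```python
from h import *
import pickle
d=cam('wrist');pickle.dump(d,open('w1.pkl','wb'))
print(ctrl.get_obs()['tool_pos'],d['C'],d['fx'])
im=cv2.resize(d['img'][:,:,::-1],(800,600),interpolation=2)
cv2.imwrite('pics/w1.png',im)
```

```text
[0.51733398 0.44775344 0.19707659] [0.58983901 0.48625018 0.31822074] 323.7161573354095
```

View pics/w1.png

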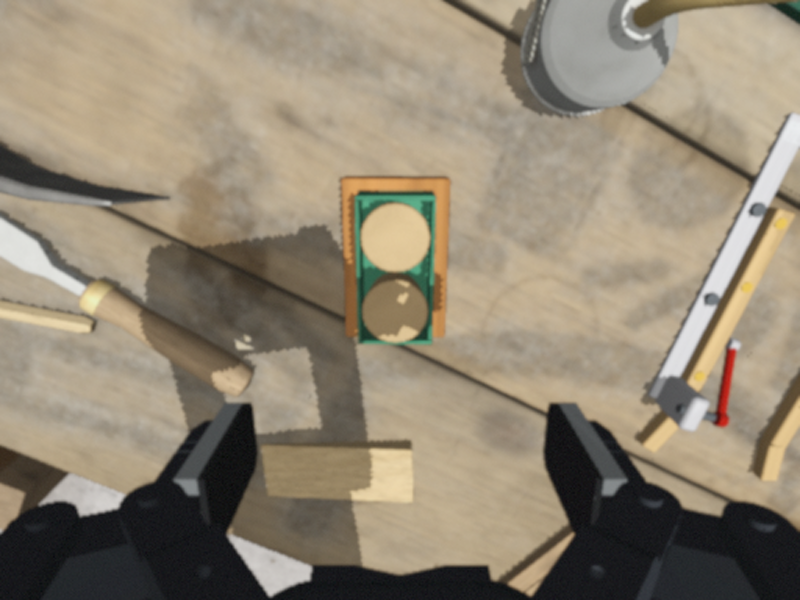

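The bin shows with sled far corners (342,178) and (450,178), and rim corners (355,193), (437,193), (432,343) and (358,343). The left rail runs from (783,212) to (650,442), with the red lever at (735,345)-(722,420).

Run:
```python
from h import *
import pickle
d=pickle.load(open('w1.pkl','rb'));s=1.5625
P=lambda u,v,z:px(d,u/s,v/s,z)[:2]
o=ctrl.get_obs();p=o['tool_pos'];R=cv2.Rodrigues(np.array(o['tool_rot']))[0]
print(p,R[:,0],R[:,2])
S=[P(342,178,.016),P(450,178,.016)];print('sled front',S,np.linalg.norm(S[0]-S[1]),np.mean(S,0))
T=[P(355,193,.044),P(437,193,.044),P(432,343,.044),P(358,343,.044)];c=np.mean(T,0)
print('tray',T,'c',c,[np.linalg.norm(T[i]-T[i-1]) for i in range(4)])
e=(T[0]+T[1]-T[2]-T[3]);print('yaw',np.degrees(np.arctan2(e[1],e[0])))
f=np.mean(S,0);u=e/np.linalg.norm(e);c2=f-u*.05;print('c from sled',c2)
for c in(c,c2):print('tool shift cm',100*(R.T@np.array([c[0]-p[0],c[1]-p[1],.038-p[2]])))
a,b=P(783,212,.011),P(650,442,.011);print('rail',a,b,'lever',P(735,345,.008),P(722,420,.032))
```

```text
[0.51733398 0.44775344 0.19707659] [ 0.8910886   0.45379446 -0.00562971] [-0.00456693 -0.00343785 -0.99998366]
sled front [array([0.55318839, 0.50464393]), array([0.58169116, 0.44873492])] 0.06275528254884029 [0.56743978 0.47668943]
tray [array([0.55268065, 0.49350554]), array([0.57249931, 0.45462655]), array([0.49505105, 0.41611614]), array([0.47533174, 0.45484572])] c [0.52389068 0.45477349] [np.float64(0.08647216507084197), np.float64(0.04363891577100094), np.float64(0.0864944231987941), np.float64(0.04346069347702148)]
yaw 26.49739602330389
c from sled [0.52269205 0.45438157]
tool shift cm [ 0.9923823  -0.34377284 15.90199105]
tool shift cm [ 0.86778791 -0.3632439  15.9026732 ]
rail [0.6554333  0.25922364] [0.4867428  0.23449568] lever [0.57291557 0.22635863] [0.5285383  0.21996625]
```

>>> servo_tool(
  increments=[
    [[8.5,-0.9,-0.35,3,0.5],[8.5,-0.9,-0.35,7,0.5],[8.5,-0.9,-0.35,11,0.5],[8.5,-0.9,-0.35,13,0.5],[8.5,-0.9,-0.35,14.5,0.5]],
  ],
)

```text
t: 3.15
tool_pos: [0.5086, 0.4456, 0.0544]
tool_rot: [3.058, 0.716, -0.002]
contact_force: [-0.8, -0.2, 0.5]
opening: 0.0851
grip_force: 0.0
```

>>> servo_tool(
  increments=[
    [[8.5,0,0,0.7,0],[8.5,0,0,1.3,0],[6.5,0,0,1.3,0],[5,0,0,1.3,0],[5,0,0,1.3,0]],
  ],
)

```text
t: 3.65
tool_pos: [0.5097, 0.4475, 0.0437]
tool_rot: [-3.058, -0.718, -0.003]
contact_force: [-1.6, 0.1, -0.1]
opening: 0.0501
grip_force: 0.0
```

>>> servo_tool(
  newtons=40,
  increments=[
    [[5,0,0,0.5,0],[5,0,0,0.5,0],[4,0,0,0.5,0],[3.5,0,0,0.5,0],[3.5,0,0,0.5,0]],
  ],
)

```text
t: 4.15
tool_pos: [0.5089, 0.447, 0.0372]
tool_rot: [-3.058, -0.718, 0.0]
contact_force: [-0.6, -0.1, -1.0]
opening: 0.0433
grip_force: 43.3
```

>>> servo_tool(
  increments=[
    [[3.5,0,0,-2,0],[3.5,0,0,-5,0],[3.5,0,0,-8,0],[3.5,-2,2.5,-10,0],[3.5,-4.5,5.3,-11,0]],
  ],
)

```text
t: 4.65
tool_pos: [0.4931, 0.3799, 0.1496]
tool_rot: [-3.057, -0.72, -0.005]
contact_force: [0.5, -0.1, -2.9]
opening: 0.043
grip_force: 43.1
```

>>> servo_tool(
  increments=[
    [[3.5,-3,3.3,0,0],[3.5,-6,6.6,0,4],[3.5,-9,10,0,9],[3.5,-12,13.3,0,13],[3.5,-14.3,16,0,16.2]],
  ],
)

```text
t: 5.15
tool_pos: [0.4336, 0.1705, 0.1461]
tool_rot: [3.129, 0.275, -0.003]
contact_force: [1.3, -0.5, -4.0]
opening: 0.043
grip_force: 43.0
```

>>> servo_tool(
  increments=[
    [[3.5,0,0,0,0],[3.5,0,0,0,0]],
  ],
)

```text
t: 5.35
tool_pos: [0.4349, 0.172, 0.1467]
tool_rot: [-3.129, -0.278, 0.001]
contact_force: [0.3, -0.5, -3.5]
opening: 0.0433
grip_force: 43.2
```

Run:
```python
from h import *
import pickle
d=cam('wrist');pickle.dump(d,open('w2.pkl','wb'))
o=ctrl.get_obs();print(o['tool_pos'],o['tool_rot'],o['opening'])
im=cv2.resize(d['img'][:,:,::-1],(800,600),interpolation=2)
cv2.imwrite('pics/w2.png',im)
```

```text
[0.43518823 0.17260354 0.14698208] [-3.12880032e+00 -2.79405631e-01  5.82890529e-04] 0.043113353055250304
```

View pics/w2.png

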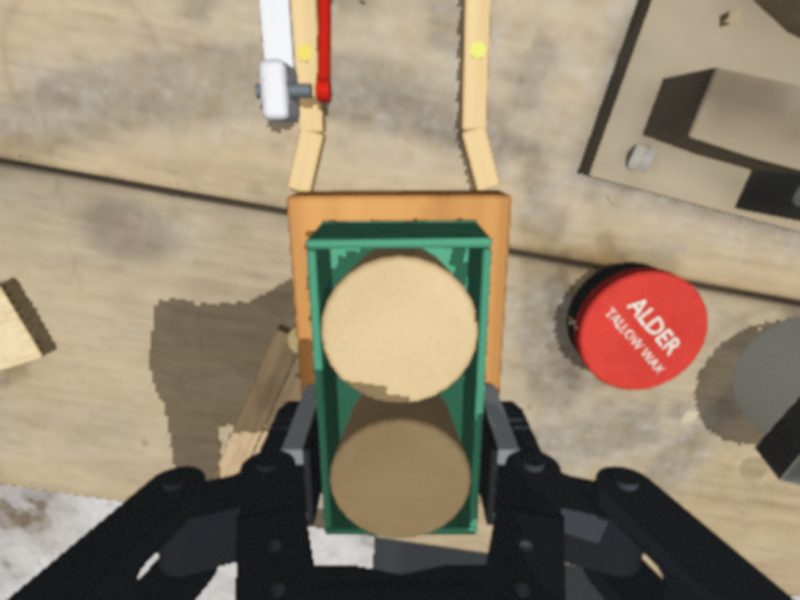

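The held bin is level. Its sled front corners are at (288,196) and (511,196), rim corners at (308,245) and (492,245). The rails' bends are at (312,132) and (473,128), their mouth ends at (301,190) and (486,188), and they leave the top edge at x 304 and 478. The red lever end (pivot) is at (323,97).

Run:
```python
from h import *
import pickle
d=pickle.load(open('w2.pkl','rb'));s=1.5625
P=lambda u,v,z:px(d,u/s,v/s,z)[:2]
o=ctrl.get_obs();p=o['tool_pos'];R=cv2.Rodrigues(np.array(o['tool_rot']))[0]
lb,rb,lm,rm,lt,rt=P(312,132,.011),P(473,128,.011),P(301,190,.011),P(486,188,.011),P(304,0,.011),P(478,0,.011)
for a,b in((lb,rb),(lm,rm),(lt,rt)):print(a,b,np.linalg.norm(a-b),'mid',(a+b)/2)
for a,b in((lt,lb),(rt,rb),((lt+rt)/2,(lb+rb)/2)):e=a-b;print('yaw',np.degrees(np.arctan2(e[1],e[0])))
print('tool yaw',np.degrees(np.arctan2(R[1,0],R[0,0])),R[:,2])
zt=p[2]-.0212
A,B=P(288,196,zt),P(511,196,zt);C,D=P(308,245,zt+.028),P(492,245,zt+.028)
print('sled',A,B,np.linalg.norm(A-B),'yaw',np.degrees(np.arctan2(*(A-B)[::-1]))-90,'rim',C,D,np.linalg.norm(C-D),np.degrees(np.arctan2(*(C-D)[::-1]))-90)
ux=R[:2,0];f=(A+B)/2;g=(C+D)/2;print('centre',f-.05*ux,g-.043*ux)
print('offset from tcp in tool',R.T[:2,:2]@(f-.05*ux-p[:2]),R.T[:2,:2]@(g-.043*ux-p[:2]))
print('pivot',P(323,97,.03))
```

```text
[0.51013034 0.22895799] [0.52565866 0.15239453] 0.07812229209117896 mid [0.5178945  0.19067626]
[0.48174818 0.23103926] [0.49905009 0.13969279] 0.09297060063126364 mid [0.49039914 0.18536603]
[0.56539969 0.23936501] [0.57918089 0.16218593] 0.07839982092651716 mid [0.57229029 0.20077547]
yaw 10.663726040330237
yaw 10.367095931856674
yaw 10.517864083054421
tool yaw 10.206094907668776 [-4.00017484e-04  3.07058409e-04 -9.99999873e-01]
sled [0.49406759 0.21482877] [0.50510301 0.15299567] 0.06281013034916116 yaw 10.119099426878492 rim [0.48765382 0.20356019] [0.49522693 0.16112076] 0.04310982802203272 10.117654269301966
centre [0.45037646 0.17505275] [0.44912078 0.17472133]
offset from tcp in tool [0.01538188 0.00028074] [0.01408734 0.00038443]
pivot [0.52583299 0.22286662]
```

>>> servo_tool(
  increments=[
    [[3.5,-1.0,-0.25,3,-0.3],[3.5,-1.0,-0.25,6.5,-0.3],[3.5,-1.0,-0.25,9,-0.3],[3.5,-1.0,-0.25,10.2,-0.3],[3.5,-1.0,-0.25,10.6,-0.3]],
  ],
)

```text
t: 5.9
tool_pos: [0.4242, 0.1738, 0.0398]
tool_rot: [3.128, 0.29, -0.005]
contact_force: [0.6, -0.3, -3.2]
opening: 0.0434
grip_force: 43.1
```

>>> servo_tool(
  increments=[
    [[3.5,0,0,0.1,0],[3.5,0,0,0.2,0],[3.5,0,0,0.2,0],[3.5,0,0,0.2,0]],
  ],
)

```text
t: 6.3
tool_pos: [0.426, 0.1734, 0.0404]
tool_rot: [-3.128, -0.288, -0.003]
contact_force: [-0.2, -0.8, -2.7]
opening: 0.0433
grip_force: 43.1
```

>>> servo_tool(
  increments=[
    [[3.5,0,0,0.1,0],[3.5,0,0,0.2,0],[3.5,0,0,0.2,0]],
  ],
)

```text
t: 6.6
tool_pos: [0.425, 0.1732, 0.0372]
tool_rot: [-3.128, -0.288, 0.0]
contact_force: [-0.2, -0.8, -4.0]
opening: 0.0434
grip_force: 43.1
```

Run:
```python
from h import *
o=ctrl.get_obs();print(o['tool_pos'],o['contact_force'])
```

```text
[0.42497377 0.1731981  0.03720527] [-0.19186085 -0.80454199 -3.98073661]
```

>>> servo_tool(
  increments=[
    [[3.5,0,0,0.1,0],[3.5,0,0,0.1,0],[3.5,0,0,0.1,0]],
  ],
)

```text
t: 6.9
tool_pos: [0.425, 0.1732, 0.0369]
tool_rot: [3.128, 0.288, -0.001]
contact_force: [-4.9, -2.0, 5.4]
opening: 0.0436
grip_force: 44.1
```

>>> servo_tool(
  increments=[
    [[3.5,0,0,0.1,0],[3.5,0,0,0.1,0],[3.5,0,0,0.1,0]],
  ],
)

```text
t: 7.2
tool_pos: [0.4251, 0.1732, 0.0369]
tool_rot: [3.128, 0.288, -0.003]
contact_force: [-10.1, -2.3, 13.7]
opening: 0.043
grip_force: 45.2
```

>>> servo_tool(
  increments=[
    [[3.5,0,0,-0.1,0],[3.5,0.5,0,-0.1,0],[3.5,1,0,-0.1,0],[3.5,1.5,0,-0.1,0],[3.5,2,0,-0.1,0]],
  ],
)

```text
t: 7.7
tool_pos: [0.4444, 0.177, 0.0371]
tool_rot: [3.128, 0.288, -0.004]
contact_force: [-8.3, -1.8, 9.2]
opening: 0.0432
grip_force: 44.8
```

>>> servo_tool(
  increments=[
    [[3.5,0.4,0,0,0],[3.5,0.8,0,0,0],[3.5,1.2,0,0,0]],
  ],
)

```text
t: 8.0
tool_pos: [0.4562, 0.1792, 0.0371]
tool_rot: [3.128, 0.288, -0.004]
contact_force: [-8.5, -1.8, 9.1]
opening: 0.0434
grip_force: 44.8
```

>>> servo_tool(
  increments=[
    [[3.5,0.3,0,-0.05,0],[3.5,0.6,0,-0.05,0],[3.5,0.9,0,-0.05,0],[3.5,1.2,0,-0.05,0],[3.5,1.5,0,-0.05,0]],
  ],
)

```text
t: 8.5
tool_pos: [0.4711, 0.1819, 0.0371]
tool_rot: [-3.128, -0.288, 0.002]
contact_force: [-5.8, -1.6, 6.0]
opening: 0.0436
grip_force: 44.4
```

>>> servo_tool(
  increments=[
    [[3.5,0.3,0,0,0],[3.5,0.6,0,0,0],[3.5,0.9,0,0,0],[3.5,1.2,0,0,0],[3.5,1.5,0,0,0]],
  ],
)

```text
t: 9.0
tool_pos: [0.4858, 0.1846, 0.0371]
tool_rot: [3.128, 0.288, -0.003]
contact_force: [-6.0, -0.8, 6.6]
opening: 0.0432
grip_force: 44.4
```

>>> servo_tool(
  increments=[
    [[3.5,0.3,0,0,0],[3.5,0.6,0,0,0],[3.5,0.9,0,0,0],[3.5,1.2,0,0,0],[3.5,1.4,0,0,0]],
  ],
)

```text
t: 9.5
tool_pos: [0.4993, 0.1871, 0.0371]
tool_rot: [3.128, 0.288, -0.004]
contact_force: [-7.3, -1.8, 7.5]
opening: 0.0434
grip_force: 44.4
```

Run:
```python
from h import *
import pickle
d=cam('wrist');pickle.dump(d,open('w3.pkl','wb'))
o=ctrl.get_obs();print(o['tool_pos'],o['tool_rot'],o['contact_force'])
im=cv2.resize(d['img'][:,:,::-1],(800,600),interpolation=2)
cv2.imwrite('pics/w3.png',im)
```

```text
[0.499807   0.1872138  0.03711347] [-3.12830799e+00 -2.87975759e-01  1.96096766e-03] [-6.36796051 -0.9626416   6.76562015]
```

View pics/w3.png

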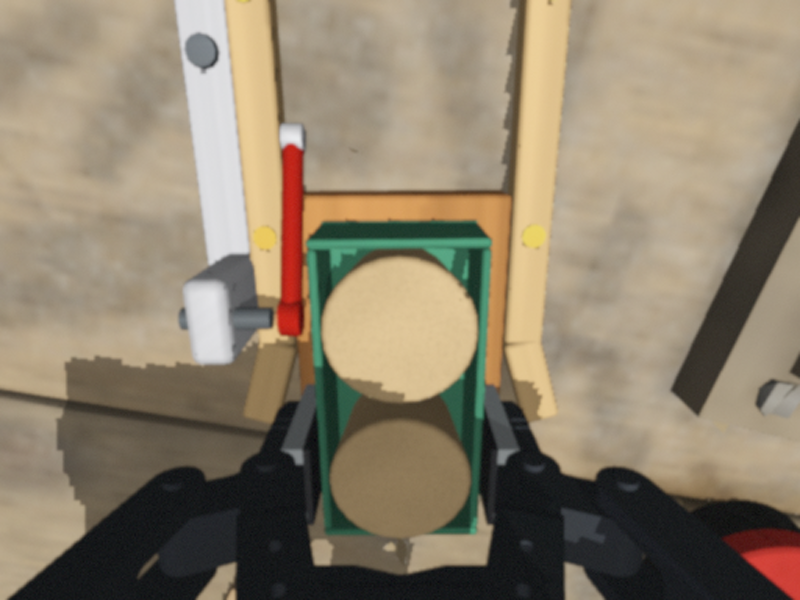

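The bin is straight between the rails. The sled front is at row 192, under the lever, which runs from (290,320) to the nose at (292,135), and the fingers are clear of the lever hub. I'm letting go and going behind the bin.

>>> servo_tool(
  newtons=40,
  increments=[
    [[4,0,0,-0.05,0],[5,0,0,-0.05,0],[6.3,0,0,-0.05,0],[6.3,0,0,-0.3,0],[6.3,0,0,-1.5,0]],
  ],
)

```text
t: 10.05
tool_pos: [0.4989, 0.1869, 0.051]
tool_rot: [3.128, 0.288, -0.004]
contact_force: [-0.9, -0.5, 0.9]
opening: 0.0627
grip_force: 0.0
```

>>> servo_tool(
  increments=[
    [[6.3,0,0,-2,0],[6.3,0,0,-5,0],[4,-1,0,-6,0],[2,-4,0,-6,0],[0,-6.2,0,-6,0]],
  ],
)

```text
t: 10.55
tool_pos: [0.4388, 0.1758, 0.1135]
tool_rot: [-3.128, -0.288, -0.004]
contact_force: [-0.1, -0.0, -0.3]
opening: 0.0198
grip_force: 0.0
```

>>> servo_tool(
  increments=[
    [[0,0,0,0,0],[0,0,0,0,0],[0,0,0,2,0],[0,0,0,4,0],[0,0,0,5,0]],
  ],
)

```text
t: 11.05
tool_pos: [0.4391, 0.1757, 0.0607]
tool_rot: [3.128, 0.288, -0.002]
contact_force: [0.4, -0.3, 0.3]
opening: -0.0
grip_force: 0.0
```

Run:
```python
from h import *
import pickle
d=cam('wrist');pickle.dump(d,open('w4.pkl','wb'))
o=ctrl.get_obs();print(o['tool_pos'],o['tool_rot'],o['contact_force'],o['opening'])
im=cv2.resize(d['img'][:,:,::-1],(800,600),interpolation=2)
cv2.imwrite('pics/w4.png',im)
```

```text
[0.43809808 0.17551207 0.05944529] [ 3.12790702  0.28755186 -0.00554464] [-1.43721196  0.48389937 -0.91035179] 6.3038090564706195e-06
```

View pics/w4.png

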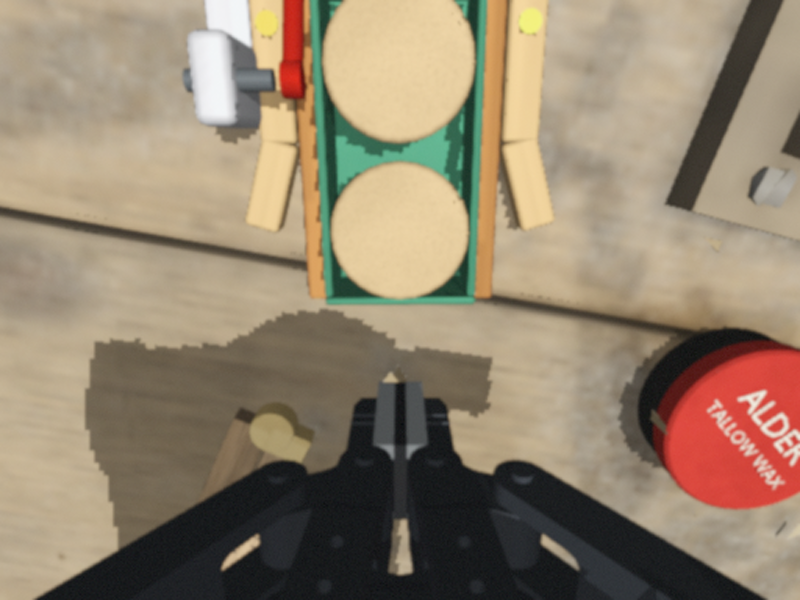

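The shut fingers at (400,410) are centred behind the bin's rear edge (row 300) with a clear gap. I'm lowering, then pushing.

>>> servo_tool(
  increments=[
    [[0,0,0,1.5,0],[0,0,0,2.8,0],[0,0,0,3.4,0],[0,0.4,0,3.4,0],[0,0.8,0,3.4,0]],
  ],
)

```text
t: 11.6
tool_pos: [0.4474, 0.1774, 0.0282]
tool_rot: [-3.128, -0.288, -0.001]
contact_force: [0.9, 0.8, 0.4]
opening: -0.0002
grip_force: 0.0
```

>>> servo_tool(
  increments=[
    [[0,0.3,0,0,0],[0,0.6,0,0,0],[0,0.9,0,0,0],[0,1.2,0,0,0],[0,1.5,0,0,0]],
  ],
)

```text
t: 12.1
tool_pos: [0.4602, 0.1798, 0.0276]
tool_rot: [3.128, 0.288, -0.007]
contact_force: [-6.7, -1.0, 5.1]
opening: -0.0003
grip_force: 3.2
```

>>> servo_tool(
  increments=[
    [[0,-0.3,0,0,0],[0,-0.4,0,0.2,0],[0,-0.4,0,0.3,0],[0,-0.2,0,0.3,0],[0,0,0,0.3,0]],
  ],
)

```text
t: 12.6
tool_pos: [0.4611, 0.18, 0.0246]
tool_rot: [3.128, 0.288, -0.002]
contact_force: [-3.6, -0.3, 2.3]
opening: -0.0
grip_force: 2.1
```

>>> servo_tool(
  increments=[
    [[0,0.3,0,0,0],[0,0.6,0,0,0],[0,0.9,0,0,0],[0,1.2,0,0,0],[0,1.5,0,0,0]],
  ],
)

```text
t: 13.1
tool_pos: [0.4764, 0.1828, 0.0245]
tool_rot: [-3.128, -0.288, -0.0]
contact_force: [-2.5, -0.4, -0.0]
opening: -0.0001
grip_force: 1.1
```

>>> servo_tool(
  increments=[
    [[0,0.4,0,0,0],[0,0.8,0,0,0],[0,1.2,0,0,0],[0,1.6,0,0,0],[0,2,0,0,0]],
  ],
)

```text
t: 13.6
tool_pos: [0.4963, 0.1864, 0.0247]
tool_rot: [-3.128, -0.288, -0.0]
contact_force: [-1.8, -0.5, -1.3]
opening: 0.0
grip_force: 0.8
```

>>> servo_tool(
  increments=[
    [[0,0.4,0,0,0],[0,0.8,0,0,0],[0,1.2,0,0,0],[0,1.6,0,0,0],[0,2,0,0,0]],
  ],
)

```text
t: 14.1
tool_pos: [0.5159, 0.1901, 0.0248]
tool_rot: [3.128, 0.288, -0.0]
contact_force: [-2.6, -0.8, -1.5]
opening: 0.0001
grip_force: 0.8
```

Run:
```python
from h import *
import pickle
d=cam('wrist');pickle.dump(d,open('w5.pkl','wb'));e=cam('scene')
o=ctrl.get_obs();print(o['tool_pos'],o['tool_rot'],o['contact_force'],o['opening'])
a=cv2.resize(d['img'][:,:,::-1],(400,300),interpolation=3)
b=cv2.resize(e['img'][130:290,130:343,::-1],(400,300),interpolation=2)
cv2.imwrite('pics/w5.png',np.hstack([a,b]))
```

```text
[0.51654579 0.19020867 0.02518312] [-3.12820500e+00 -2.87839936e-01 -2.40045246e-03] [ 0.40460894 -0.42655372  0.02606578] -0.00013395694740916516
```

View pics/w5.png

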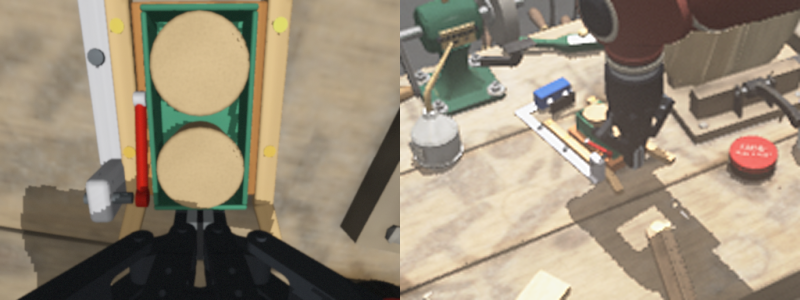

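The lever rides on the sled's ledge with its nose at (138,98) in the left picture, and the hand is clear of the post and disc. I'm continuing.

>>> servo_tool(
  increments=[
    [[0,0.4,0,0,0],[0,0.8,0,0,0],[0,1.2,0,0,0],[0,1.6,0,0,0],[0,2,0,0,0]],
  ],
)

```text
t: 14.7
tool_pos: [0.5353, 0.1938, 0.0251]
tool_rot: [3.128, 0.288, -0.001]
contact_force: [-5.9, -1.1, 4.8]
opening: -0.0001
grip_force: 2.7
```

>>> servo_tool(
  increments=[
    [[0,0.2,0,0,0],[0,0.4,0,0,0],[0,0.6,0,0,0],[0,0.8,0,0,0],[0,1,0,0,0]],
  ],
)

```text
t: 15.2
tool_pos: [0.545, 0.1956, 0.025]
tool_rot: [3.128, 0.288, -0.001]
contact_force: [-4.8, -0.5, 4.0]
opening: -0.0003
grip_force: 2.7
```

>>> servo_tool(
  increments=[
    [[0,0.15,0,0,0],[0,0.3,0,0,0],[0,0.45,0,0,0],[0,0.6,0,0,0],[0,0.7,0,0,0]],
  ],
)

```text
t: 15.7
tool_pos: [0.5519, 0.1968, 0.025]
tool_rot: [-3.128, -0.288, 0.001]
contact_force: [-5.3, -0.9, 4.2]
opening: 0.0006
grip_force: 2.6
```

>>> servo_tool(
  increments=[
    [[0,0.1,0,0,0],[0,0.2,0,0,0],[0,0.3,0,0,0],[0,0.4,0,0,0],[0,0.5,0,0,0]],
  ],
)

```text
t: 16.2
tool_pos: [0.5569, 0.1978, 0.025]
tool_rot: [-3.128, -0.288, 0.0]
contact_force: [-5.6, -0.1, 4.7]
opening: 0.0002
grip_force: 2.7
```

>>> servo_tool(
  increments=[
    [[0,0.1,0,0,0],[0,0.2,0,0,0],[0,0.3,0,0,0],[0,0.4,0,0,0],[0,0.4,0,0,0]],
  ],
)

```text
t: 16.7
tool_pos: [0.561, 0.1985, 0.0249]
tool_rot: [-3.128, -0.288, -0.001]
contact_force: [-3.6, -0.9, 2.5]
opening: -0.0003
grip_force: 1.9
```

>>> servo_tool(
  increments=[
    [[0,0.1,0,0,0],[0,0.2,0,0,0],[0,0.3,0,0,0],[0,0.3,0,0,0]],
  ],
)

```text
t: 17.1
tool_pos: [0.564, 0.199, 0.0248]
tool_rot: [-3.128, -0.288, -0.001]
contact_force: [-2.8, -1.2, 3.7]
opening: -0.0004
grip_force: 1.8
```

>>> servo_tool(
  increments=[
    [[0,0.1,0,0,0],[0,0.2,0,0,0],[0,0.3,0,0,0],[0,0.3,0,0,0]],
  ],
)

```text
t: 17.5
tool_pos: [0.5656, 0.1993, 0.0247]
tool_rot: [3.128, 0.288, -0.006]
contact_force: [-7.9, -1.9, 7.0]
opening: 0.0
grip_force: 4.6
```

>>> servo_tool(
  increments=[
    [[0,0.1,0,0,0],[0,0.2,0,0,0],[0,0.2,0,0,0]],
  ],
)

```text
t: 17.8
tool_pos: [0.567, 0.1996, 0.0247]
tool_rot: [3.128, 0.288, -0.008]
contact_force: [-10.4, -2.4, 8.7]
opening: -0.0001
grip_force: 5.4
```

```bash
cat > red.py <<'E'
from h import *
d=cam('wrist');i=d['img'].astype(int)
m=(i[:,:,0]>90)&(i[:,:,1]<50)&(i[:,:,2]<50);m[:,256:]=0
v,u=np.nonzero(m);o=ctrl.get_obs()
p,R=o['tool_pos'],None
print('red n',len(u),'rows',v.min(),v.max(),'top col',u[v<=v.min()+3].mean(),'bot col',u[v>=v.max()-3].mean())
h=np.array([.983,.182])@(p[:2]-[.518,.1907])-.110
print('tcp hx',h,o['contact_force'],o['t'])
E
python3 red.py
```

```text
red n 383 rows 256 294 top col 186.73684210526315 bot col 188.0
tcp hx -0.06018980951517511 [-11.36175326  -2.11032547   8.92649284] 17.85
```

>>> servo_tool(
  increments=[
    [[0,0.1,0,0,0],[0,0.2,0,0,0],[0,0.2,0,0,0]],
  ],
)

```text
t: 18.15
tool_pos: [0.5685, 0.1999, 0.0246]
tool_rot: [3.127, 0.288, -0.01]
contact_force: [-12.3, -3.0, 10.6]
opening: 0.0002
grip_force: 6.3
```

```bash
python3 red.py
```

```text
red n 350 rows 259 294 top col 187.40540540540542 bot col 188.0
tcp hx -0.058677653688374104 [-11.90978469  -3.20257727  10.37668513] 18.2
```

>>> servo_tool(
  increments=[
    [[0,0.05,0,-0.08,0],[0,0.1,0,-0.15,0],[0,0.2,0,-0.15,0]],
  ],
)

```text
t: 18.5
tool_pos: [0.57, 0.2001, 0.0247]
tool_rot: [3.127, 0.288, -0.01]
contact_force: [-9.8, -2.5, 3.8]
opening: 0.0003
grip_force: 5.0
```

```bash
python3 red.py
```

```text
red n 320 rows 262 294 top col 187.40540540540542 bot col 188.0
tcp hx -0.057001814403308496 [-7.98518142 -1.56517278  2.52787927] 18.55
```

>>> servo_tool(
  increments=[
    [[0,0.07,0,-0.04,0],[0,0.15,0,-0.04,0],[0,0.15,0,-0.04,0]],
  ],
)

```text
t: 18.85
tool_pos: [0.5713, 0.2003, 0.0248]
tool_rot: [3.127, 0.288, -0.011]
contact_force: [-8.9, -2.1, 2.1]
opening: -0.0004
grip_force: 4.6
```

```bash
python3 red.py
```

```text
red n 298 rows 264 294 top col 187.63636363636363 bot col 188.13888888888889
tcp hx -0.05589635450264791 [-8.0465631  -1.66448554  2.2609332 ] 18.9
```

>>> servo_tool(
  increments=[
    [[0,0.05,0,-0.02,0],[0,0.1,0,-0.02,0],[0,0.1,0,-0.02,0]],
  ],
)

```text
t: 19.2
tool_pos: [0.572, 0.2004, 0.0248]
tool_rot: [3.127, 0.288, -0.012]
contact_force: [-10.2, -2.8, 1.5]
opening: -0.0001
grip_force: 4.8
```

```bash
python3 red.py
```

```text
red n 282 rows 265 294 top col 187.6451612903226 bot col 188.6060606060606
tcp hx -0.05519448130157033 [-9.82109273 -2.37569474  2.25596982] 19.25
```

>>> servo_tool(
  increments=[
    [[0,0.05,0,0,0],[0,0.1,0,0,0],[0,0.1,0,0,0]],
  ],
)

```text
t: 19.55
tool_pos: [0.5727, 0.2006, 0.0248]
tool_rot: [3.127, 0.288, -0.013]
contact_force: [-11.2, -1.7, 3.0]
opening: -0.0002
grip_force: 5.3
```

```bash
python3 red.py
```

```text
red n 262 rows 267 294 top col 187.9090909090909 bot col 188.83333333333334
tcp hx -0.05441059800611061 [-10.25174458  -2.79318531   2.49098792] 19.6
```

>>> servo_tool(
  increments=[
    [[0,0.05,0,0,0],[0,0.1,0,0,0],[0,0.1,0,0,0]],
  ],
)

```text
t: 19.9
tool_pos: [0.5735, 0.2007, 0.0248]
tool_rot: [3.127, 0.288, -0.014]
contact_force: [-11.0, -2.2, 3.8]
opening: -0.0003
grip_force: 5.7
```

```bash
python3 red.py
```

```text
red n 263 rows 268 295 top col 188.5 bot col 189.21428571428572
tcp hx -0.05364157632936774 [-11.13519405  -3.76153404   3.50921149] 19.95
```

>>> servo_tool(
  increments=[
    [[0,0.05,0,0,0],[0,0.1,0,0,0],[0,0.1,0,0,0]],
  ],
)

```text
t: 20.25
tool_pos: [0.5742, 0.2009, 0.0248]
tool_rot: [3.127, 0.288, -0.015]
contact_force: [-12.1, -2.8, 4.2]
opening: -0.0
grip_force: 6.2
```

```bash
python3 red.py
python3 - <<'E'
from h import *
d=cam('wrist')
cv2.imwrite('pics/w6.png',cv2.resize(d['img'][160:310,130:330,::-1],(800,600),interpolation=2))
E
```

```text
red n 287 rows 265 296 top col 191.96875 bot col 192.5185185185185
tcp hx -0.052879005450230915 [-12.08735755  -2.02102046   4.74734616] 20.3
```

View pics/w6.png

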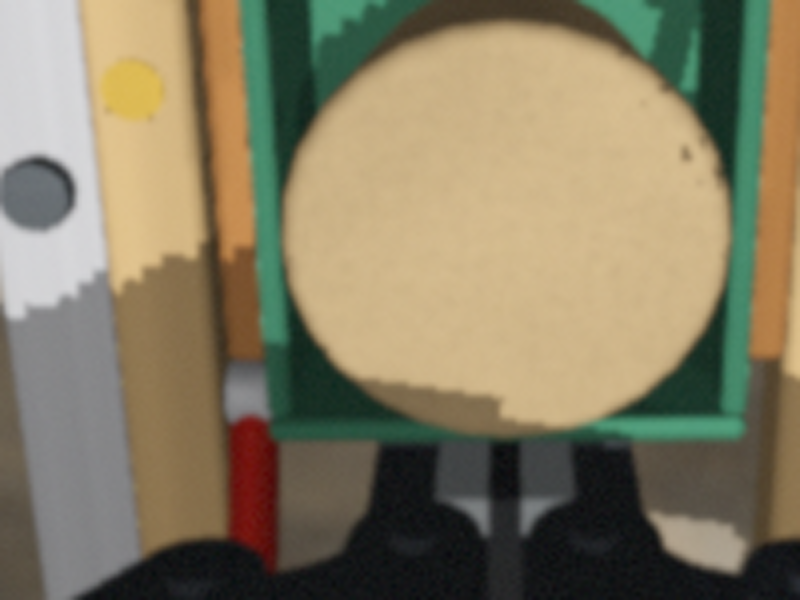

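The nose roller at (248,390) now sits just behind the sled's rear edge (row 360), and the lever has jumped 3.5 px, so the catch has dropped. I'm backing off gently.

>>> servo_tool(
  increments=[
    [[0,-0.2,0,0,0],[0,-0.4,0,0,0],[0,-0.6,0,0,0],[0,-0.9,0,0,0],[0,-1.2,0,0,0]],
  ],
)

```text
t: 20.85
tool_pos: [0.5674, 0.1996, 0.0277]
tool_rot: [-3.128, -0.288, -0.005]
contact_force: [0.1, 0.5, -1.5]
opening: -0.0001
grip_force: 0.0
```

```bash
python3 red.py
```

```text
red n 422 rows 249 296 top col 192.4375 bot col 192.64285714285714
tcp hx -0.060371464581078595 [-0.49273063  0.03704211 -0.04907702] 20.9
```

>>> servo_tool(
  increments=[
    [[0,-1.5,0,0,0],[0,-3,0,0,0],[0,-5,0,0,0],[0,-8,0,0,0],[0,-9,0,-3,0]],
  ],
)

```text
t: 21.4
tool_pos: [0.4723, 0.1819, 0.0527]
tool_rot: [3.127, 0.288, -0.015]
contact_force: [0.9, 0.1, -0.3]
opening: 0.0001
grip_force: 0.0
```

>>> servo_tool(
  increments=[
    [[0,0,0,-4,0],[0,0,0,-8,0],[0,0,0,-12,0],[0,0,0,-12,0],[0,0,0,-12,0]],
  ],
)

```text
t: 21.9
tool_pos: [0.4791, 0.1833, 0.1791]
tool_rot: [-3.128, -0.288, -0.008]
contact_force: [-0.0, -0.5, 0.0]
opening: -0.0005
grip_force: 0.0
```

Run:
```python
from h import *
d=cam('wrist');e=cam('scene')
print(ctrl.get_obs()['tool_pos'],ctrl.get_obs()['contact_force'])
a=cv2.resize(d['img'][0:300,80:480,::-1],(400,300))
b=cv2.resize(e['img'][160:250,170:290,::-1],(400,300),interpolation=2)
cv2.imwrite('pics/w7.png',cv2.resize(np.hstack([a,b]),(800,300)))
```

```text
[0.47723156 0.18288646 0.17589056] [ 0.9150661  -0.60695823 -0.48164721]
```

View pics/w7.png

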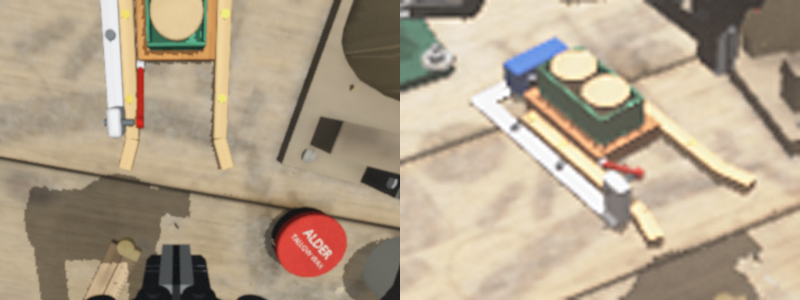

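The nose at (141,64) is down against the sled's rear edge (row 60), the bin is on the buffer, and the hand is clear. I'm handing in.

```bash
python3 -c "
from station import ctrl
print(ctrl.finish_job())"
```

```text
the job is handed in; nothing more can be done
None
```

The bin is in its holder against the buffer with the catch down behind it and the hand clear, as seen in the last pictures; I handed the job in at about 22 s, and it returned no verdict.

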